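Gauge the mount sockets and lock the deep ones

ROBOT

A 6-joint arm with a two-finger parallel gripper is mounted at the origin on the work surface. World frame = base frame: x ahead of the robot, y to its left, z up, the work surface at z = 0. Lengths are in m, angles in rad, forces in N, time in s.
With the tool pointing down it reaches from about 0.2 to 0.875 m from the base axis. Payload 3.4 kg.
Tool frame: the origin (TCP) lies midway between the tips of the shut fingers; the grasp point (between the pads) lies 19 mm behind it; z points along the fingers, y is the line along which they close (so a half turn about z gives the same grasp; the last joint's range is limited). The gripper opens to 94 mm and grips with 3 to 60 N. Pads are 16 mm wide; open, the fingers measure 119 mm over their backs; the gripper's body (75 mm by 177 mm) begins 78 mm behind the grasp point.
Start: joints at [1.087, 0.276, 1.505, -0, 1.361, -0.121], TCP at [0.204, 0.538, 0.205] pointing down, gripper open.
Joint ranges: [-2.89, 2.89], [-0.75, 2.08], [0.22, 2.7], [-1.18, 4.32], [0.11, 2.71], [-2.7, 2.7]. Speed limits (rad/s): [2.57, 2.57, 3.14, 3.14, 3.14, 3.14].

INTERFACE

Orientations are given as a unit quaternion [w, x, y, z].
In Python, from cell import ctrl, eyes gives the robot as it stands. The module is installed in compiled form; this text tells all that it offers.
- The arm moves only by the shell command python3 -m inch 'ROWS' [FORCE]. ROWS is JSON, a list that holds one entry, the list of rows, each a list of 5 numbers: the finger opening in mm, from 0 to 94, then the shift along the tool's x, y, z in mm, then the turn about the tool's z in degrees. A call has 1 to 8 rows; each row shifts and turns the commanded pose from where the row before left it, along the tool's axes as they then stand; what a row does not reach is not made up. A row lasts 1/8 s, in which the tool goes at most 62.5 mm and 10.7 degrees, less where a joint would pass 70% of its speed; a pose out of reach is approached as far as the arm can. A call is refused whole if a number of a shift passes 62.5 or a number of a turn 10.7, either way. A call with a gripper value outside its range is refused whole. The fingers move at their own pace and stop on an object; FORCE is the grip in N (left out, the last holds). Time passes only in rows, so rows that do not move let the fingers close. It gives the time, the measured TCP pose, the force, the opening and the grip force at its end, in the units of the state.
- ctrl.observe(): the state, without advancing time (a new reading comes with each control period).
- eyes.get_image(name): name is "scene" or "top" or "wrist"; returns a dict with "color" (480x640x3 uint8, red, green, blue), "z_map" (480x640 float32, m along the optical axis (not along the pixel's ray), 0 where there is no reading), "fx", "fy", "cx", "cy" (pixels), "distortion" ([k1, k2, p1, p2, k3] as OpenCV has them; the pictures are not rectified), "pose" (4x4, takes a point from camera to world coordinates); the wrist camera has in their place "hand_eye" (4x4, takes a point from camera to tool coordinates, whose origin is the TCP and whose axes are the flange's). Camera axes: x right, y down, z forward; pixel columns grow to the right and rows downward; lengths in m; the calibration is good to about 2 mm. A picture is of the moment at which its call begins: read the wrist's pose just before it.
- ctrl.job_done(): hands the job in; it is judged then, once.
The state is a dict: "clock": time; "joint_pos": joint angles; "qd": joint speeds; "effort": joint torques, N m; "eef_pos": TCP position; "eef_rot": TCP orientation; "wrist_force": force on the tool from outside, world axes, zero at the start; "torque": the same for the moment, N m; "finger_gap": finger opening in m; "grip_force": force on a finger pad.
Only numpy, scipy, OpenCV 4.12 (cv2) and the standard library are available. Lean on these libraries where they do the work, as an engineer would, in place of code of your own. Each camera call takes 0.05 s, during which the arm holds its last target. There are 200 camera calls.

TASK

The socket blocks on the grey sheet will carry the armour: going from the robot's left to its right, lower the depth rod into the bore of every block until it bottoms, reading how deep each bore is, then hang the rod back in its stand. After that use the mallet to knock the brass locking peg fully down on every block whose bore is 30 mm deep or more, and leave the pegs of the shallower blocks standing up (a bore within 2 mm of 30 may go either way). Finish with the mallet standing on its head on the cork pad again, and disturb nothing else on the table.

Things in the scene. Friction and masses are not known exactly. Their poses are not given: they have to be found in the camera images.
- socket_1: socket block 1 of up to six alike (1 leftmost, +y; some absent): heavy (1.8 kg) loose steel block 56 (x) x 72 (y) x 62 mm high. Origin: centre of its underside. In its top a round upright blind bore 16 mm in diameter, centred 16 mm along its +y, 18 to 48 mm deep: the depth differs by block and run and is not tracked; flat rigid floor. Brass locking peg centred 20 mm along its -y.
- peg_1 (a joint): how far the locking peg of block 1 is driven down, m: 0 standing up, 0.014 fully down. Flat brass disc 18 mm in diameter, its top 18 mm above the block's top when up, 4 mm when fully down. Slides vertically; moving it takes about 7 N; it stays where it is left
- socket_2: socket block 2 of up to six alike (1 leftmost, +y; some absent): heavy (1.8 kg) loose steel block 56 (x) x 72 (y) x 62 mm high. Origin: centre of its underside. In its top a round upright blind bore 16 mm in diameter, centred 16 mm along its +y, 18 to 48 mm deep: the depth differs by block and run and is not tracked; flat rigid floor. Brass locking peg centred 20 mm along its -y.
- peg_2 (a joint): how far the locking peg of block 2 is driven down, m: 0 standing up, 0.014 fully down. Flat brass disc 18 mm in diameter, its top 18 mm above the block's top when up, 4 mm when fully down. Slides vertically; moving it takes about 7 N; it stays where it is left
- socket_3: socket block 3 of up to six alike (1 leftmost, +y; some absent): heavy (1.8 kg) loose steel block 56 (x) x 72 (y) x 62 mm high. Origin: centre of its underside. In its top a round upright blind bore 16 mm in diameter, centred 16 mm along its +y, 18 to 48 mm deep: the depth differs by block and run and is not tracked; flat rigid floor. Brass locking peg centred 20 mm along its -y.
- peg_3 (a joint): how far the locking peg of block 3 is driven down, m: 0 standing up, 0.014 fully down. Flat brass disc 18 mm in diameter, its top 18 mm above the block's top when up, 4 mm when fully down. Slides vertically; moving it takes about 7 N; it stays where it is left
- socket_4: socket block 4 of up to six alike (1 leftmost, +y; some absent): heavy (1.8 kg) loose steel block 56 (x) x 72 (y) x 62 mm high. Origin: centre of its underside. In its top a round upright blind bore 16 mm in diameter, centred 16 mm along its +y, 18 to 48 mm deep: the depth differs by block and run and is not tracked; flat rigid floor. Brass locking peg centred 20 mm along its -y.
- peg_4 (a joint): how far the locking peg of block 4 is driven down, m: 0 standing up, 0.014 fully down. Flat brass disc 18 mm in diameter, its top 18 mm above the block's top when up, 4 mm when fully down. Slides vertically; moving it takes about 7 N; it stays where it is left
- socket_5: socket block 5 of up to six alike (1 leftmost, +y; some absent): heavy (1.8 kg) loose steel block 56 (x) x 72 (y) x 62 mm high. Origin: centre of its underside. In its top a round upright blind bore 16 mm in diameter, centred 16 mm along its +y, 18 to 48 mm deep: the depth differs by block and run and is not tracked; flat rigid floor. Brass locking peg centred 20 mm along its -y.
- peg_5 (a joint): how far the locking peg of block 5 is driven down, m: 0 standing up, 0.014 fully down. Flat brass disc 18 mm in diameter, its top 18 mm above the block's top when up, 4 mm when fully down. Slides vertically; moving it takes about 7 N; it stays where it is left
- socket_6: socket block 6 of up to six alike (1 leftmost, +y; some absent): heavy (1.8 kg) loose steel block 56 (x) x 72 (y) x 62 mm high. Origin: centre of its underside. In its top a round upright blind bore 16 mm in diameter, centred 16 mm along its +y, 18 to 48 mm deep: the depth differs by block and run and is not tracked; flat rigid floor. Brass locking peg centred 20 mm along its -y.
- peg_6 (a joint): how far the locking peg of block 6 is driven down, m: 0 standing up, 0.014 fully down. Flat brass disc 18 mm in diameter, its top 18 mm above the block's top when up, 4 mm when fully down. Slides vertically; moving it takes about 7 N; it stays where it is left
- deck: flat grey fabric sheet 215 (x) x 800 (y) mm fixed on the table under the socket blocks, under 1 mm thick; origin: its centre, table level
- stand: fixed grey plastic stand of the depth rod, 70 x 70 x 90 mm high, with an upright hole 19 mm in diameter right through its centre; origin: centre of its underside
- rod: depth rod, 120 g: steel rod 10 mm thick, 80 mm from its tip to a flange (30 mm in diameter, 5 mm thick), above that a round aluminium handle 22 mm thick, 40 mm long. Dark marks every 10 mm from 20 mm up. Origin: the tip; z along the rod to the handle. It starts upright in the stand, flange resting on the stand's top, tip 10 mm above the table
- pad: fixed cork pad 170 (x) x 150 (y) x 4 mm; origin: centre of its underside, so its top is at 4 mm
- mallet: wooden mallet, 240 g, standing on a face of its head on the pad, handle level: head a cylinder 58 mm in diameter, 64 mm high, axis along z; handle a bar 18 mm wide, 22 mm high, centred 32 mm above the lower face, along its -x to 132 mm from the head's axis. Origin: centre of the lower (striking) face
- scale_1: bystander, not to be disturbed: loose brown leather armour scale 44 x 22 x 5 mm with a round end
- scale_2: bystander, not to be disturbed: loose brown leather armour scale 44 x 22 x 5 mm with a round end
- scale_3: bystander, not to be disturbed: loose brown leather armour scale 44 x 22 x 5 mm with a round end
- jar: bystander, not to be disturbed: small glass jar with a white cap, 48 mm in diameter, 60 mm high
- weight: bystander, not to be disturbed: brass weight with a knob, 44 mm in diameter, 46 mm high
- vials: bystander, not to be disturbed: white rack 50 x 130 x 30 mm with four glass vials, 74 mm high in all
- brush: bystander, not to be disturbed: white-handled soft brush about 200 mm long, lying along its x
There are look-alikes about, which are no part of the job. What is shaped like the socket_4 but blue, orange or pink is not meant.

How it is judged:
On the way, in this order (a step that is already met when the one before it is completed fails the run):
1. the tip of the depth rod rests on the floor of the bore of block 1 (contact force between rod and floor_1_c0 above 0.4 N), for 0.2 s.
2. the tip of the depth rod rests on the floor of the bore of block 2 (contact force between rod and floor_2_c0 above 0.4 N), for 0.2 s.
3. the tip of the depth rod rests on the floor of the bore of block 3 (contact force between rod and floor_3_c0 above 0.4 N), for 0.2 s.
4. the tip of the depth rod rests on the floor of the bore of block 4 (contact force between rod and floor_4_c0 above 0.4 N), for 0.2 s.
5. the tip of the depth rod rests on the floor of the bore of block 5 (contact force between rod and floor_5_c0 above 0.4 N), for 0.2 s.
6. the tip of the depth rod rests on the floor of the bore of block 6 (contact force between rod and floor_6_c0 above 0.4 N), for 0.2 s.
7. the rod hangs in its stand again, all pegs still up (horizontal distance between rod and stand below 0.008 m and height (world z) of rod below 0.014 m and angle between rod's own z axis and vertical below 0.08 rad and value of joint each of peg_1, peg_2, peg_3, peg_4, peg_5, peg_6 below 0.006 m), for 0.3 s.
At the end, for the whole second after the job is handed in: Pegs: down at least 11.5 of 14 mm where the bore is over 32 mm deep, under 6 mm where it is under 28 mm, either (not halfway) in between. Rod hangs upright in its stand, flange within 4 mm of the top. Mallet at rest, standing on its head (within 0.08 rad), head centre over the pad ((value of joint peg_1 above 0.0115 m or value of joint floor_1 above 0.016 m) and (value of joint peg_2 above 0.0115 m or value of joint floor_2 above 0.016 m) and (value of joint peg_3 above 0.0115 m or value of joint floor_3 above 0.016 m) and (value of joint peg_4 above 0.0115 m or value of joint floor_4 above 0.016 m) and (value of joint peg_5 above 0.0115 m or value of joint floor_5 above 0.016 m) and (value of joint peg_6 above 0.0115 m or value of joint floor_6 above 0.016 m) and (value of joint peg_1 below 0.006 m or value of joint floor_1 below 0.02 m) and (value of joint peg_2 below 0.006 m or value of joint floor_2 below 0.02 m) and (value of joint peg_3 below 0.006 m or value of joint floor_3 below 0.02 m) and (value of joint peg_4 below 0.006 m or value of joint floor_4 below 0.02 m) and (value of joint peg_5 below 0.006 m or value of joint floor_5 below 0.02 m) and (value of joint peg_6 below 0.006 m or value of joint floor_6 below 0.02 m) and (value of joint peg_1 below 0.006 m or value of joint peg_1 above 0.0115 m) and (value of joint peg_2 below 0.006 m or value of joint peg_2 above 0.0115 m) and (value of joint peg_3 below 0.006 m or value of joint peg_3 above 0.0115 m) and (value of joint peg_4 below 0.006 m or value of joint peg_4 above 0.0115 m) and (value of joint peg_5 below 0.006 m or value of joint peg_5 above 0.0115 m) and (value of joint peg_6 below 0.006 m or value of joint peg_6 above 0.0115 m) and horizontal distance between rod and stand below 0.008 m and height (world z) of rod below 0.014 m and angle between each of rod, mallet's own z axis and vertical below 0.08 rad and height (world z) of mallet between 0.002 and 0.007 m and x of mallet in the frame of pad between -0.085 and 0.085 m and y of mallet in the frame of pad between -0.075 and 0.075 m and linear speed of each of mallet, rod below 0.02 m/s); the robot touches nothing.
It fails at once if a bystander is shifted by more than 3 cm (distance of any of scale_1, scale_2, scale_3, jar, weight, vials, brush from where it was at the start of the episode above 0.03 m).
It fails at once if a peg is pushed down by the hand, arm or rod instead of the mallet ((value of joint peg_1 above 0.006 m and contact force between any of the fingers, the arm, rod and peg_1_c0 above 5 N) or (value of joint peg_2 above 0.006 m and contact force between any of the fingers, the arm, rod and peg_2_c0 above 5 N) or (value of joint peg_3 above 0.006 m and contact force between any of the fingers, the arm, rod and peg_3_c0 above 5 N) or (value of joint peg_4 above 0.006 m and contact force between any of the fingers, the arm, rod and peg_4_c0 above 5 N) or (value of joint peg_5 above 0.006 m and contact force between any of the fingers, the arm, rod and peg_5_c0 above 5 N) or (value of joint peg_6 above 0.006 m and contact force between any of the fingers, the arm, rod and peg_6_c0 above 5 N)).
Of socket_1, socket_2, socket_3, socket_4, socket_5, socket_6 only 4 to 6 are there at a start; the rules pass over those that are not, and their reading is None.
At some moment in a run one of mallet, socket_1, socket_2, socket_3, socket_4, socket_5, socket_6 may be knocked a few centimetres aside while the robot is not near it.
It also fails if it takes over 208 s, if anything falls off the work surface, if the arm or the gripper's body presses on something with over 40 N, if the wrist force passes 120 N, or if a joint passes its speed limit or range.

## Working session

There is one attempt and no reset: what is moved stays moved. The work goes in short steps, Python scripts to look and compute and a shell command to move; the robot and the scene stay as the last step left them, time stands still between calls to the robot, and variables do not carry over. Pictures are saved under pics/ and viewed, at most 14 in all, crops included, and the job is handed in when it is done.

```bash
mkdir -p pics; cat > h.py <<'E'
import numpy as np, cv2
from cell import ctrl, eyes
from scipy.spatial.transform import Rotation as R
def T():
    s=ctrl.observe(); q=s["eef_rot"]; M=np.eye(4); M[:3,:3]=R.from_quat([q[1],q[2],q[3],q[0]]).as_matrix(); M[:3,3]=s["eef_pos"]; return M
def grab(name):
    t=T(); im=eyes.get_image(name)
    P=im["pose"] if "pose" in im else t@im["hand_eye"]
    return im,np.array(P)
def cloud(im,P):
    K=np.array([[im["fx"],0,im["cx"]],[0,im["fy"],im["cy"]],[0,0,1.]]); z=im["z_map"]; h,w=z.shape
    u,v=np.meshgrid(np.arange(w),np.arange(h))
    n=cv2.undistortPoints(np.stack([u,v],-1).reshape(-1,1,2).astype(np.float64),K,np.array(im["distortion"])).reshape(h,w,2)
    X=np.dstack([n*z[...,None],z])@P[:3,:3].T+P[:3,3]; X[z==0]=np.nan
    return X
def save(im,fn): cv2.imwrite("pics/"+fn,im["color"][...,::-1])
E
python3 - <<'E'
from h import *
for n in("top","scene"):
    im,P=grab(n); X=cloud(im,P); save(im,n+".png"); np.savez(n+".npz",c=im["color"],X=X)
    print(n,P.round(3).tolist(),im["fx"])
s=ctrl.observe(); print({k:np.round(v,3).tolist() for k,v in s.items()}); print(T().round(3))
E
```

```text
top [[0.005, -0.99, 0.14, 0.373], [-1.0, -0.004, 0.003, -0.045], [-0.002, -0.14, -0.99, 1.45], [0.0, 0.0, 0.0, 1.0]] 604.8611307190802
scene [[-0.706, 0.543, -0.454, 1.014], [0.708, 0.536, -0.46, 0.403], [-0.006, -0.647, -0.763, 0.836], [0.0, 0.0, 0.0, 1.0]] 439.14915660253473
{'clock': 0.1, 'joint_pos': [1.087, 0.277, 1.506, -0.0, 1.361, -0.121], 'qd': [-0.002, -0.001, -0.0, -0.002, -0.0, 0.0], 'effort': [0.002, -40.545, -23.778, 0.07, 0.03, -0.0], 'eef_pos': [0.204, 0.537, 0.205], 'eef_rot': [-0.0, 0.18, 0.984, -0.001], 'wrist_force': [1.268, -0.52, 0.292], 'torque': [-0.052, -0.02, -0.019], 'grip_force': 0.0, 'finger_gap': 0.094}
[[-0.935  0.355 -0.001  0.204]
 [ 0.355  0.935 -0.001  0.537]
 [ 0.    -0.002 -1.     0.205]
 [ 0.     0.     0.     1.   ]]
```

View pics/top.png

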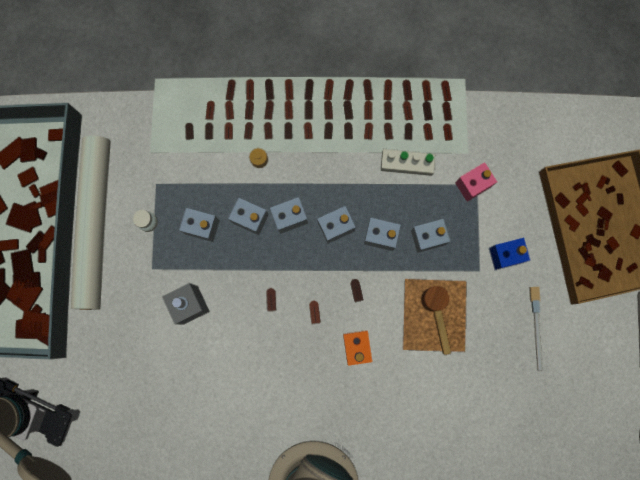

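View pics/scene.png

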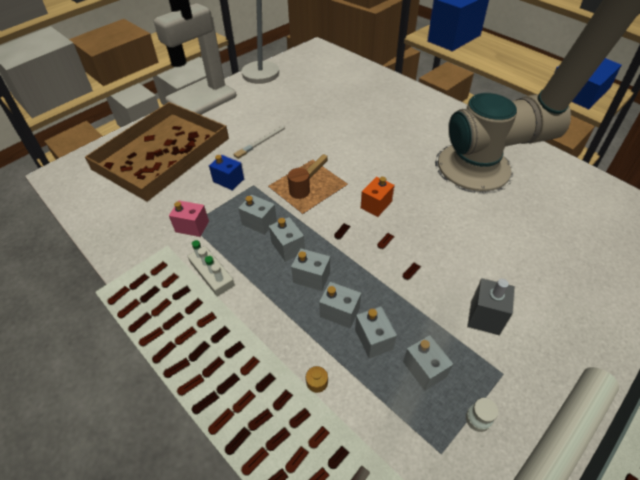

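The top view shows six grey blocks, at px (198,223), (247,215), (288,214), (336,223), (382,234) and (432,235). The stand with the rod is at (185,303), the mallet head at (435,298) and the orange look-alike at (357,348). Next I'll get positions from the depth data.

```bash
cat >> h.py <<'E'
def blocks(c,X,prn=True):
    # grey block tops: mask by height, rect fit in world
    out=[]
    hsv=cv2.cvtColor(c,cv2.COLOR_RGB2HSV)
    Z=X[...,2]
    m=((Z>.054)&(Z<.085)&(X[...,0]>.38)&(X[...,0]<.65)&(abs(X[...,1])<.5)).astype(np.uint8)
    n,l,st,ce=cv2.connectedComponentsWithStats(m)
    for i in range(1,n):
        if st[i,4]<150: continue
        p=X[l==i]; p=p[p[:,2]<.067]; h=hsv[l==i]
        (cx,cy),(w,hh),a=cv2.minAreaRect((p[:,:2]*1000).astype(np.float32))
        peg=X[(l==i)&(Z>.068)]
        bz=(l==i)&(hsv[...,1]>110)&(hsv[...,0]<35); br=X[bz]
        hz=np.median(p[:,2])
        sat=np.median(h[:,1])
        out.append(dict(c=(cx,cy),wh=(w,hh),a=a,z=hz,n=len(p),sat=sat,peg=br.mean(0) if len(br) else None,pz=np.nanmax(br[:,2]) if len(br) else None))
    out.sort(key=lambda d:-d["c"][1])
    if prn:
        for d in out: print(np.round(d["c"],0),np.round(d["wh"],0),round(d["a"],1),d["z"].round(4),d["n"],d["sat"],None if d["peg"] is None else d["peg"].round(4))
    return out
E
python3 - <<'E'
from h import *
for n in("top","scene"):
    d=np.load(n+".npz"); print(n); blocks(d["c"],d["X"])
    X=d["X"]; Z=X[...,2]
    for nm,lo,hi,b in(("stand",.08,.1,(.15,.42,.3,.5)),("rodtop",.12,.15,(.15,.42,.3,.5)),("head",.06,.08,(.2,.45,-.4,-.2)),("handle",.03,.055,(.15,.36,-.4,-.2))):
        m=(Z>lo)&(Z<hi)&(X[...,0]>b[0])&(X[...,0]<b[1])&(X[...,1]>b[2])&(X[...,1]<b[3]); p=X[m]
        if len(p)>4: print(nm,len(p),p.mean(0).round(4),np.round(cv2.minAreaRect((p[:,:2]*1000).astype(np.float32)),1) if 0 else cv2.minAreaRect((p[:,:2]*1000).astype(np.float32)))
E
```

```text
top
[628. 411.] [43. 41.] 36.1 0.0583 235 27.0 None
[615. 275.] [74. 57.] 75.4 0.0606 636 46.0 [0.6086 0.2559 0.079 ]
[635. 158.] [73. 56.] 65.9 0.0605 466 47.0 [0.6275 0.1386 0.0788]
[636.  60.] [52. 72.] 20.2 0.0607 468 47.0 [0.6439 0.0414 0.0783]
[616. -52.] [57. 72.] 25.4 0.0607 633 47.0 [ 0.6242 -0.0699  0.0786]
[ 593. -160.] [73. 57.] 76.9 0.0607 663 47.0 [ 0.5886 -0.1785  0.0786]
[ 591. -275.] [57. 73.] 16.5 0.0606 642 45.0 [ 0.5958 -0.294   0.0778]
[ 441. -282.] [53. 55.] 25.0 0.0645 241 170.0 [ 0.4404 -0.2823  0.0666]
[ 547. -466.] [57. 74.] 14.4 0.0608 613 223.0 [ 0.5524 -0.4839  0.0786]
stand 181 [0.4006 0.3142 0.0885] ((403.8891906738281, 313.29962158203125), (47.952613830566406, 28.025691986083984), 24.89082145690918)
rodtop 5 [0.4178 0.3026 0.1346] ((417.572021484375, 302.8540344238281), (2.2218680381774902, 4.431313514709473), 0.8582537770271301)
head 329 [ 0.4337 -0.2825  0.0669] ((431.6325988769531, -283.1145324707031), (36.67917251586914, 54.559967041015625), 0.07959200441837311)
handle 181 [ 0.3358 -0.3042  0.0446] ((336.0160827636719, -305.21429443359375), (50.257
[... 551 characters left out ...]
1  0.0769]
[ 445. -281.] [58. 52.] 65.0 0.0644 121 172.0 [ 0.4462 -0.2764  0.0664]
[ 548. -464.] [62. 76.] 13.6 0.0621 379 217.0 [ 0.5554 -0.4811  0.0765]
stand 157 [0.4025 0.3179 0.09  ] ((402.1446838378906, 316.3565673828125), (44.89522171020508, 23.09524154663086), 20.85428810119629)
rodtop 6 [0.4182 0.3035 0.135 ] ((418.4798583984375, 303.95294189453125), (7.487316131591797, 1.8909894227981567), 62.17949295043945)
head 171 [ 0.4348 -0.2787  0.0677] ((431.96710205078125, -281.43072509765625), (34.639503479003906, 62.21286392211914), 1.0195651054382324)
handle 107 [ 0.337  -0.3     0.0431] ((336.1439514160156, -303.5062561035156), (52.54487228393555, 19.25076675415039), 15.082133293151855)
```

```bash
python3 -m inch '[[[94,0,0,-20,-10.4],[94,0,0,-25,-10.4],[94,-54,-58,0,0],[94,-54,-58,0,0],[94,-54,-58,0,0],[94,-54,-60,0,0],[94,0,0,0,0],[94,0,0,0,0]]]'
python3 - <<'E'
from h import *
im,P=grab("wrist"); X=cloud(im,P); save(im,"w1.png"); np.savez("w1.npz",c=im["color"],X=X)
print(T().round(4)); print(np.array(im["hand_eye"]).round(3))
Z=X[...,2]
for lo,hi in((.08,.093),(.125,.15)):
    m=((Z>lo)&(Z<hi)).astype(np.uint8); p=X[m>0]; print(len(p),p.mean(0) if len(p) else 0, cv2.minAreaRect((p[:,:2]*1000).astype(np.float32)) if len(p) else 0)
E
```

```text
clock: 1.1
eef_pos: [0.3734, 0.354, 0.2502]
eef_rot: [-0.001, 0.0, 1.0, 0.0]
wrist_force: [-0.0, 0.9, 1.1]
finger_gap: 0.094
grip_force: 0.0
[[-1.000e+00 -8.000e-04 -1.000e-03  3.729e-01]
 [-8.000e-04  1.000e+00  4.000e-04  3.546e-01]
 [ 1.000e-03  4.000e-04 -1.000e+00  2.503e-01]
 [ 0.000e+00  0.000e+00  0.000e+00  1.000e+00]]
[[ 0.001 -0.974 -0.228  0.065]
 [ 1.     0.001  0.001 -0.001]
 [-0.    -0.228  0.974 -0.178]
 [ 0.     0.     0.     1.   ]]
6767 [0.41938695 0.36024817 0.08827609] ((436.6757507324219, 415.00201416015625), (188.36065673828125, 434.80731201171875), 24.208053588867188)
715 [0.42359598 0.29980033 0.13310325] ((424.6125183105469, 299.3298645019531), (20.834131240844727, 20.177038192749023), 88.65399169921875)
```

View pics/w1.png

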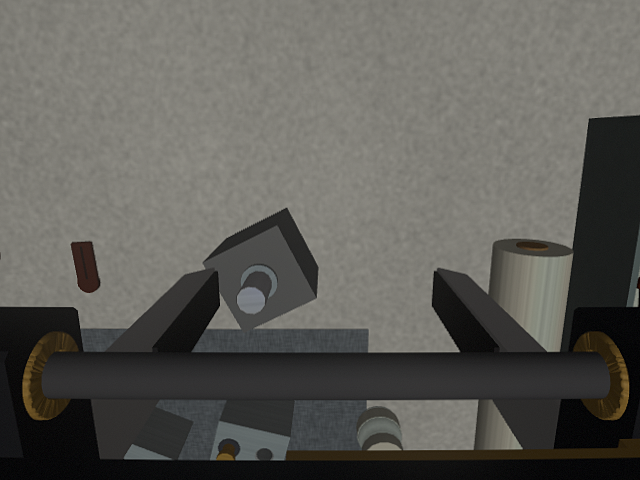

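```bash
python3 -m inch '[[[94,-25,-27,0,0],[94,-26,-28,0,0],[60,0,0,35,0],[60,0,0,35,0],[60,0,0,30,0],[60,0,0,0,0],[60,0,0,0,0]]]'
python3 - <<'E'
from h import *
im,P=grab("wrist"); X=cloud(im,P); save(im,"w2.png")
print(T()[:3,3].round(4))
Z=X[...,2]
for lo,hi in((.083,.0925),(.125,.142)):
    m=((Z>lo)&(Z<hi)&(np.hypot(X[...,0]-.42,X[...,1]-.305)<.06)).astype(np.uint8); p=X[m>0]; print(len(p),p.mean(0) if len(p) else 0, cv2.minAreaRect((p[:,:2]*1000).astype(np.float32)) if len(p) else 0)
E
```

```text
clock: 2.02
eef_pos: [0.4249, 0.3003, 0.1515]
eef_rot: [0.001, -0.001, 1.0, 0.0]
wrist_force: [0.5, 0.1, -0.1]
finger_gap: 0.0603
grip_force: 0.0
[0.4253 0.3003 0.1519]
11337 [0.4220597  0.29845218 0.08900804] ((425.5155944824219, 298.7557067871094), (70.60232543945312, 70.37866973876953), 26.722305297851562)
1642 [0.42386694 0.29887051 0.13339703] ((425.0170593261719, 298.9266662597656), (20.862287521362305, 21.494487762451172), 88.950439453125)
```

View pics/w2.png

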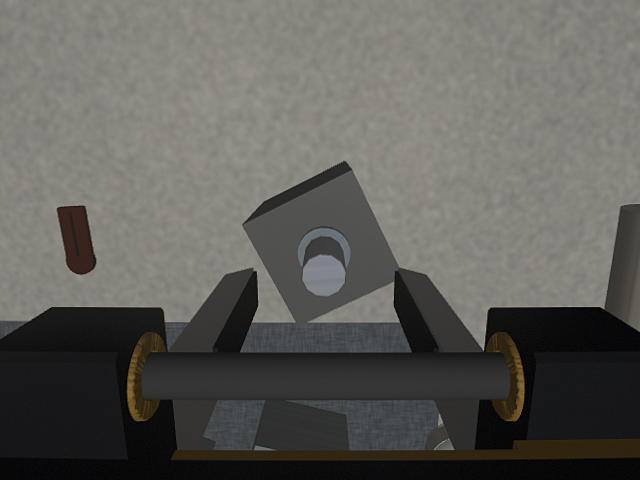

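```bash
python3 -m inch '[[[60,0,-1,28,0],[60,0,0,24,0],[60,0,0,0,0],[15,0,0,0,0],[15,0,0,0,0],[15,0,0,0,0],[15,0,0,0,0]]]' 30
```

```text
clock: 2.95
eef_pos: [0.4249, 0.2982, 0.0989]
eef_rot: [0.0, -0.0, 1.0, 0.0]
wrist_force: [1.1, 2.2, 0.2]
finger_gap: 0.0234
grip_force: 0.9
```

```bash
python3 -m inch '[[[15,0,0,0,0],[15,0,0,0,0],[15,0,0,-15,0],[15,0,0,-30,0],[15,0,0,-30,0],[15,0,0,-30,0],[15,0,0,-30,0],[15,0,0,0,0]]]'
python3 - <<'E'
from h import *
im,P=grab("wrist"); X=cloud(im,P); save(im,"w3.png"); np.savez("w3.npz",c=im["color"],X=X)
s=ctrl.observe(); print(s["eef_pos"],s["grip_force"],s["wrist_force"]); print(im["fx"],im["cx"],im["cy"],im["distortion"])
E
```

```text
clock: 3.95
eef_pos: [0.426, 0.2985, 0.236]
eef_rot: [0.002, -0.0, 1.0, 0.001]
wrist_force: [1.4, -0.2, -1.1]
finger_gap: 0.0216
grip_force: 30.0
[0.42495179 0.29797555 0.2341556 ] 29.999772012233734 [ 1.26616575  0.03672602 -1.02363278]
430.8134138478346 325.36948241145166 236.09184135722438 [-0.02441017  0.          0.          0.          0.        ]
```

View pics/w3.png

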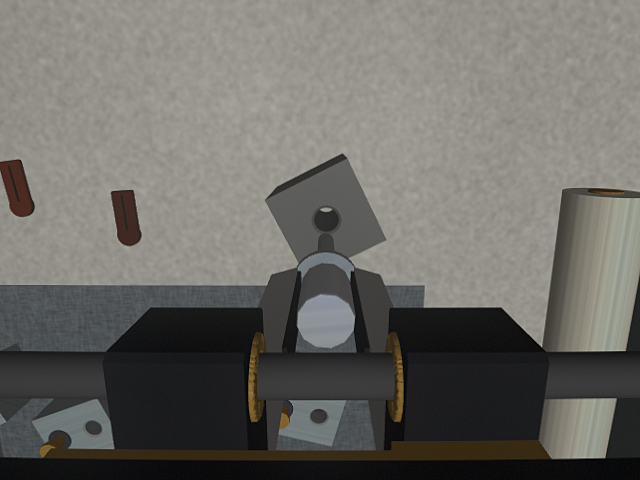

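```bash
cat >> h.py <<'E'
def hole(im,P,xy,zp,r=.016,rb=.008):
    X=cloud(im,P); K=np.array([[im["fx"],0,im["cx"]],[0,im["fy"],im["cy"]],[0,0,1.]]); h,w=im["z_map"].shape
    u,v=np.meshgrid(np.arange(w),np.arange(h))
    n=cv2.undistortPoints(np.stack([u,v],-1).reshape(-1,1,2).astype(np.float64),K,np.array(im["distortion"])).reshape(h,w,2)
    D=np.dstack([n,np.ones((h,w))])@P[:3,:3].T
    U=P[:3,3]+D*((zp-P[2,3])/D[...,2])[...,None]
    near=np.hypot(U[...,0]-xy[0],U[...,1]-xy[1])<r+rb
    top=near&(abs(X[...,2]-zp)<.003)
    m=near&(np.isnan(X[...,2])|(X[...,2]<zp-.0035))
    nl,l,st,ce=cv2.connectedComponentsWithStats(m.astype(np.uint8),connectivity=4)
    best=None
    for i in range(1,nl):
        p=U[l==i][:,:2]
        if len(p)<30: continue
        c,rad=cv2.minEnclosingCircle((p*1000).astype(np.float32)); d=np.hypot(*(np.array(c)/1000-xy))
        print("hole c",np.round(c,1),"r",round(rad,1),"mean",(p.mean(0)*1000).round(1),"n",len(p),"topz",np.median(X[top][:,2]).round(4) if top.any() else None)
def tip(im,P):
    # rod points below the flange in tool frame
    t=T(); X=cloud(im,P); L=(X-t[:3,3])@t[:3,:3]
    for a,b in((.052,.062),(.062,.072),(.072,.08),(.08,.088)):
        q=L[(abs(L[...,0])<.015)&(abs(L[...,1])<.015)&(L[...,2]>a)&(L[...,2]<b)]
        if len(q)>5: print("rod",a,"n",len(q),"xmax",(np.percentile(q[:,0],97)*1000).round(1),"ymid",(np.percentile(q[:,1],[3,97])*1000).round(1))
E
python3 - <<'E'
from h import *
d=np.load("w3.npz")
im,P=grab("wrist"); hole(im,P,(.4255,.2988),.0895); tip(im,P)
E
python3 -m inch '[[[15,-39,-2,4,0],[15,-39,-2,4,0],[15,-39,-2,4,0],[15,-39,-2,4,0],[15,-38,0,4,0],[15,0,0,0,0],[15,0,0,0,0]]]'
python3 - <<'E'
from h import *
im,P=grab("wrist"); print(T()[:3,3].round(4)); hole(im,P,(.619,.2905),.061); tip(im,P); save(im,"b1.png")
E
```

```text
hole c [424.8 299.2] r 9.6 mean [424.8 299. ] n 454 topz 0.089
rod 0.052 n 63 xmax 3.7 ymid [-4.2  4.2]
rod 0.062 n 67 xmax 3.7 ymid [-4.4  4.4]
rod 0.072 n 43 xmax 3.7 ymid [-4.5  4.5]
rod 0.08 n 43 xmax 3.5 ymid [-4.5  4.7]
clock: 4.92
eef_pos: [0.6173, 0.2897, 0.2116]
eef_rot: [-0.002, -0.0, 1.0, -0.001]
wrist_force: [0.3, -0.2, -0.8]
finger_gap: 0.0212
grip_force: 30.0
[0.6172 0.2899 0.2124]
hole c [619.3 292. ] r 7.8 mean [619.2 292. ] n 308 topz 0.061
hole c [624.6 311.8] r 8.2 mean [624.6 312.5] n 50 topz 0.061
rod 0.052 n 64 xmax 4.6 ymid [-4.5  3. ]
rod 0.062 n 68 xmax 4.6 ymid [-5.1  3.6]
rod 0.072 n 43 xmax 4.7 ymid [-5.3  3.6]
rod 0.08 n 47 xmax 4.5 ymid [-5.2  3.9]
```

View pics/b1.png

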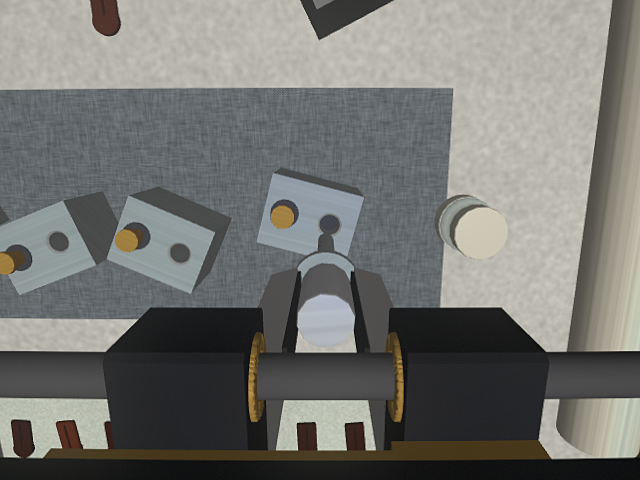

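```bash
cat >> h.py <<'E'
def holetool(xy,zp=.0615,rb=.008,N=3,name="wrist"):
    out=[];ts=[]
    for k in range(N):
        t=T(); im=eyes.get_image("wrist"); P=t@np.array(im["hand_eye"]); X=cloud(im,P)
        K=np.array([[im["fx"],0,im["cx"]],[0,im["fy"],im["cy"]],[0,0,1.]]); h,w=im["z_map"].shape
        u,v=np.meshgrid(np.arange(w),np.arange(h))
        n=cv2.undistortPoints(np.stack([u,v],-1).reshape(-1,1,2).astype(np.float64),K,np.array(im["distortion"])).reshape(h,w,2)
        D=np.dstack([n,np.ones((h,w))])@P[:3,:3].T
        U=P[:3,3]+D*((zp-P[2,3])/D[...,2])[...,None]
        m=(np.hypot(U[...,0]-xy[0],U[...,1]-xy[1])<rb+.012)&(np.isnan(X[...,2])|(X[...,2]<zp-.0045))
        nl,l,st,ce=cv2.connectedComponentsWithStats(m.astype(np.uint8),connectivity=4)
        L=(X-t[:3,3])@t[:3,:3]; q=L[(abs(L[...,0])<.015)&(abs(L[...,1])<.015)&(L[...,2]>.065)&(L[...,2]<.088)]
        ry=(np.percentile(q[:,1],[3,97])*1000).mean() if len(q)>5 else np.nan; rx=np.percentile(q[:,0],97)*1000-4.6 if len(q)>5 else np.nan
        b=None
        for i in range(1,nl):
            p=U[l==i][:,:2]
            if len(p)<60: continue
            c,rad=cv2.minEnclosingCircle((p*1000).astype(np.float32))
            if abs(rad-rb*1000)<1.5 and (b is None or abs(rad-rb*1000)<b[2]): b=(c[0],c[1],abs(rad-rb*1000),rad)
        if b is None: print("none"); continue
        d=t[:3,:3].T@(np.array([b[0],b[1],zp*1000])-t[:3,3]*1000)
        out.append([d[0],d[1],d[2],rx,ry,b[3],b[0],b[1]]); ts.append(t[:3,3]*1000)
    if out: print("hole in tool x,y,z; rod x,y; r; world",np.round(np.median(out,0),1),"tcp",np.mean(ts,0).round(1)); print(np.round(np.array(out)[:,:5],1).tolist())
E
python3 - <<'E'
from h import *
holetool((.619,.291))
E
```

```text
hole in tool x,y,z; rod x,y; r; world [-2.300e+00  1.900e+00  1.516e+02 -0.000e+00 -4.000e-01  7.700e+00
  6.191e+02  2.920e+02] tcp [617.3 290.  213. ]
[[-2.4, 2.1, 150.9, -0.0, -0.4], [-2.3, 1.9, 151.6, 0.1, -0.4], [-1.8, 1.9, 152.0, -0.0, -0.4]]
```

```bash
cat >> h.py <<'E'
def floors(pts,N=2):
    for k in range(N):
        t=T(); im=eyes.get_image("wrist"); P=t@np.array(im["hand_eye"]); X=cloud(im,P)
        for xy in pts:
            m=(np.hypot(X[...,0]-xy[0],X[...,1]-xy[1])<.0075); z=X[m][:,2]; z=z[z<.056]
            print(xy,len(z),(np.percentile(z,[1,5,15,30,50])*1000).round(1) if len(z) else "")
E
python3 - <<'E'
from h import *
floors([(.6192,.292),(.6415,.1726),(.6305,.075)])
E
```

```text
(0.6192, 0.292) 193 [40.9 41.5 41.9 42.3 42.6]
(0.6415, 0.1726) 10 [35.  36.7 40.3 42.4 46.8]
(0.6305, 0.075) 57 [39.7 40.8 43.  46.  49.8]
(0.6192, 0.292) 192 [41.  41.4 41.7 42.1 42.6]
(0.6415, 0.1726) 9 [42.9 43.4 44.7 45.9 48.1]
(0.6305, 0.075) 53 [40.7 41.7 43.9 47.3 50.8]
```

```bash
python3 -m inch '[[[15,-2,2.2,20,0],[15,-0.2,0,20,0],[15,0,0,12,0],[15,0,0,0,0],[15,0,0,0,0]]]' 30
python3 - <<'E'
from h import *
holetool((.619,.292),N=2); floors([(.6192,.292)],1)
E
```

```text
clock: 5.85
eef_pos: [0.6214, 0.2924, 0.1624]
eef_rot: [0.001, -0.0, 1.0, 0.0]
wrist_force: [-0.4, 0.6, -1.8]
finger_gap: 0.0212
grip_force: 30.0
hole in tool x,y,z; rod x,y; r; world [ 2.700e+00 -5.000e-01  1.010e+02  0.000e+00 -4.000e-01  7.700e+00
  6.189e+02  2.920e+02] tcp [621.4 292.4 162.5]
[[2.7, -0.5, 100.9, 0.1, -0.4], [2.7, -0.5, 101.1, -0.0, -0.4]]
(0.6192, 0.292) 231 [41.1 41.4 42.  42.3 42.6]
```

```bash
python3 -m inch '[[[15,2.7,0,0,0],[15,0,0,0,0],[15,0,0,0,0]]]'
python3 - <<'E'
from h import *
holetool((.619,.292),N=2)
E
```

```text
clock: 6.38
eef_pos: [0.6182, 0.2922, 0.1616]
eef_rot: [0.0, -0.0, 1.0, 0.0]
wrist_force: [0.6, 0.2, -1.8]
finger_gap: 0.0216
grip_force: 30.0
hole in tool x,y,z; rod x,y; r; world [-7.000e-01 -3.000e-01  1.001e+02 -0.000e+00 -4.000e-01  7.800e+00
  6.189e+02  2.919e+02] tcp [618.2 292.2 161.6]
[[-0.8, -0.3, 100.1, -0.1, -0.4], [-0.5, -0.3, 100.0, 0.0, -0.4]]
```

```bash
python3 -m inch '[[[15,-0.4,0,13,0],[15,0,0,13,0],[15,0,0,0,0],[15,0,0,0,0]]]'; python3 -m inch '[[[15,0,0,1.5,0],[15,0,0,0,0]]]'; python3 -m inch '[[[15,0,0,1.5,0],[15,0,0,0,0]]]'
```

```text
clock: 6.98
eef_pos: [0.6185, 0.2922, 0.1351]
eef_rot: [-0.0, -0.0, 1.0, -0.0]
wrist_force: [0.6, 0.6, -1.0]
finger_gap: 0.0214
grip_force: 30.0
clock: 7.22
eef_pos: [0.6186, 0.2922, 0.1341]
eef_rot: [0.0, -0.0, 1.0, 0.0]
wrist_force: [0.0, 0.2, -2.2]
finger_gap: 0.0216
grip_force: 30.0
clock: 7.48
eef_pos: [0.6187, 0.2922, 0.1325]
eef_rot: [0.0, -0.0, 1.0, 0.0]
wrist_force: [0.2, 0.4, -0.6]
finger_gap: 0.0217
grip_force: 30.0
```

```bash
for i in 1; do python3 -m inch '[[[15,0,0,1,0],[15,0,0,0,0]]]'; python3 -m inch '[[[15,0,0,1,0],[15,0,0,0,0]]]';python3 -m inch '[[[15,0,0,1,0],[15,0,0,0,0]]]'; done | grep -E "eef_pos|wrist"
```

```text
eef_pos: [0.6188, 0.2923, 0.1325]
wrist_force: [-1.1, -0.6, 4.9]
eef_pos: [0.619, 0.2923, 0.1324]
wrist_force: [-1.6, -0.1, 8.7]
eef_pos: [0.6191, 0.2923, 0.1324]
wrist_force: [-1.7, -1.0, 12.2]
```

Block 1 bottoms at about 18.6 mm, so it is shallow. Next is block 2.

```bash
python3 -m inch '[[[15,0,0,-12,0],[15,0,0,-30,0],[15,0,0,-33,0],[15,-8,-40,0,0],[15,-8,-40,0,0],[15,-7,-40,0,0],[15,0,0,0,0],[15,0,0,0,0]]]'
python3 - <<'E'
from h import *
holetool((.6415,.1726),N=2); floors([(.6415,.1726)],1)
E
```

```text
clock: 9.22
eef_pos: [0.6415, 0.1726, 0.2041]
eef_rot: [-0.0, 0.0, 1.0, 0.0]
wrist_force: [-0.2, 0.6, -0.4]
finger_gap: 0.0218
grip_force: 30.0
hole in tool x,y,z; rod x,y; r; world [-9.000e-01 -0.000e+00  1.427e+02  0.000e+00 -4.000e-01  7.800e+00
  6.423e+02  1.729e+02] tcp [641.5 172.8 204.2]
[[-0.8, 0.3, 142.6, 0.0, -0.4], [-1.0, -0.3, 142.7, -0.0, -0.4]]
(0.6415, 0.1726) 63 [11.4 11.8 12.5 12.8 13.3]
```

```bash
(python3 -m inch '[[[15,-0.9,0,20,0],[15,0,0,20,0],[15,0,0,0,0],[15,0,0,20,0],[15,0,0,20,0],[15,0,0,15,0],[15,0,0,0,0],[15,0,0,0,0]]]'; python3 -m inch '[[[15,0,0,2,0],[15,0,0,0,0]]]';python3 -m inch '[[[15,0,0,2,0],[15,0,0,0,0]]]';python3 -m inch '[[[15,0,0,2,0],[15,0,0,0,0]]]') | grep -E "eef_pos|wrist"
```

```text
eef_pos: [0.6433, 0.1725, 0.1104]
wrist_force: [-0.2, -0.3, -0.4]
eef_pos: [0.6428, 0.1723, 0.1079]
wrist_force: [-0.2, -0.7, -0.3]
eef_pos: [0.6424, 0.1722, 0.1053]
wrist_force: [0.4, 0.2, -0.7]
eef_pos: [0.6424, 0.1722, 0.1033]
wrist_force: [0.3, 0.6, -1.0]
```

```bash
(python3 -m inch '[[[15,0,0,1.5,0],[15,0,0,0,0]]]';python3 -m inch '[[[15,0,0,1.5,0],[15,0,0,0,0]]]'; python3 -m inch '[[[15,0,0,0.5,0],[15,0,0,0,0],[15,0,0,0,0]]]') | grep -E "eef_pos|wrist"
```

```text
eef_pos: [0.6428, 0.1722, 0.1031]
wrist_force: [-1.4, -0.8, 5.0]
eef_pos: [0.6431, 0.1723, 0.103]
wrist_force: [-2.2, -0.9, 10.1]
eef_pos: [0.6432, 0.1723, 0.103]
wrist_force: [-2.3, 0.2, 13.3]
```

Block 2 is about 48 mm, so it is deep. Next is block 3.

```bash
python3 -m inch '[[[15,0,0,-14,0],[15,0,0,-30,0],[15,0,0,-30,0],[15,0,0,-28,0],[15,6,-32,0,0],[15,6,-32,0,0],[15,0,-33,0,0],[15,0,0,0,0]]]'|grep eef_pos
python3 - <<'E'
from h import *
holetool((.6305,.075),N=3); floors([(.6305,.075)],1)
E
```

```text
eef_pos: [0.6306, 0.0732, 0.2019]
hole in tool x,y,z; rod x,y; r; world [-2.200e+00  1.400e+00  1.404e+02 -0.000e+00 -4.000e-01  7.700e+00
  6.328e+02  7.620e+01] tcp [630.6  74.4 201.9]
[[-2.3, 3.1, 140.4, -0.0, -0.4], [-2.2, 1.4, 140.4, -0.0, -0.4], [-2.2, 0.6, 140.4, 0.0, -0.4]]
(0.6305, 0.075) 91 [28.2 28.7 29.2 29.5 29.8]
```

```bash
(python3 -m inch '[[[15,-2.2,0.8,20,0],[15,0,0,20,0],[15,0,0,0,0],[15,0,0,18,0],[15,0,0,18,0],[15,0,0,0,0],[15,0,0,0,0]]]'; python3 -m inch '[[[15,0,0,2,0],[15,0,0,0,0]]]';python3 -m inch '[[[15,0,0,2,0],[15,0,0,0,0]]]';python3 -m inch '[[[15,0,0,1.5,0],[15,0,0,0,0]]]';python3 -m inch '[[[15,0,0,1.5,0],[15,0,0,0,0],[15,0,0,0,0]]]') | grep -E "eef_pos|wrist"
```

```text
eef_pos: [0.6336, 0.0764, 0.1272]
wrist_force: [0.4, -0.6, -0.4]
eef_pos: [0.633, 0.0761, 0.1245]
wrist_force: [0.2, 0.4, -0.2]
eef_pos: [0.6326, 0.076, 0.1218]
wrist_force: [0.5, -0.3, -1.9]
eef_pos: [0.6327, 0.076, 0.1203]
wrist_force: [-0.1, 0.4, -1.5]
eef_pos: [0.633, 0.076, 0.1196]
wrist_force: [-0.5, -0.8, 4.4]
```

Block 3 is about 31.4 mm, so its peg goes down (it is in the tolerance band either way). Next is block 4.

```bash
(python3 -m inch '[[[15,0,0,0.7,0],[15,0,0,0,0],[15,0,0,0,0]]]'; python3 -m inch '[[[15,0,0,-14,0],[15,0,0,-30,0],[15,0,0,-38,0],[15,8,-38,0,0],[15,8,-38,0,0],[15,8,-37,0,0],[15,0,0,0,0],[15,0,0,0,0]]]')|grep -E "eef_pos|wrist"
python3 - <<'E'
from h import *
holetool((.609,-.0375),N=3); floors([(.609,-.0375)],1)
E
```

```text
eef_pos: [0.6332, 0.076, 0.1196]
wrist_force: [-2.3, 0.4, 7.2]
eef_pos: [0.6089, -0.0365, 0.2003]
wrist_force: [0.3, -0.1, -1.4]
hole in tool x,y,z; rod x,y; r; world [-7.000e-01 -7.000e-01  1.388e+02  0.000e+00 -4.000e-01  7.700e+00
  6.097e+02 -3.660e+01] tcp [609.  -36.2 200.3]
[[-1.0, -0.2, 138.8, 0.0, -0.4], [-0.7, -0.7, 138.8, -0.0, -0.4], [-0.4, -0.8, 138.7, 0.0, -0.4]]
(0.609, -0.0375) 94 [20.6 20.8 21.2 21.5 21.9]
```

```bash
(python3 -m inch '[[[15,-0.5,-0.3,20,0],[15,0,0,20,0],[15,0,0,0,0],[15,0,0,20,0],[15,0,0,20,0],[15,0,0,2,0],[15,0,0,0,0],[15,0,0,0,0]]]'; python3 -m inch '[[[15,0,0,2,0],[15,0,0,0,0]]]';python3 -m inch '[[[15,0,0,2,0],[15,0,0,0,0]]]';python3 -m inch '[[[15,0,0,2,0],[15,0,0,0,0]]]';python3 -m inch '[[[15,0,0,1.5,0],[15,0,0,0,0],[15,0,0,0,0],[15,0,0,0,0]]]') | grep -E "eef_pos|wrist"
```

```text
eef_pos: [0.6102, -0.0373, 0.1195]
wrist_force: [-0.4, -0.3, -0.6]
eef_pos: [0.6093, -0.0373, 0.1165]
wrist_force: [0.6, 0.0, -1.1]
eef_pos: [0.6091, -0.0373, 0.114]
wrist_force: [0.2, -0.5, -1.2]
eef_pos: [0.6091, -0.0372, 0.112]
wrist_force: [0.2, -0.7, -2.0]
eef_pos: [0.6096, -0.0373, 0.1115]
wrist_force: [-0.1, -0.9, 6.3]
```

Block 4 is about 39.5 mm, so it is deep. Next is block 5.

```bash
(python3 -m inch '[[[15,0,0,-15,0],[15,0,0,-36,0],[15,0,0,-39,0],[15,5,-36,0,0],[15,4,-36,0,0],[15,4,-35,0,0],[15,0,0,0,0],[15,0,0,0,0]]]')|grep -E "eef_pos|wrist"
python3 - <<'E'
from h import *
holetool((.5966,-.1444),N=3); floors([(.5966,-.1444)],1)
E
```

```text
eef_pos: [0.5963, -0.1438, 0.2008]
wrist_force: [-0.5, -0.0, -1.3]
hole in tool x,y,z; rod x,y; r; world [-1.300e+00 -6.000e-01  1.393e+02 -0.000e+00 -5.000e-01  7.700e+00
  5.977e+02 -1.438e+02] tcp [ 596.3 -143.5  200.8]
[[-1.1, -0.1, 139.3, 0.1, -0.4], [-1.5, -0.6, 139.3, -0.0, -0.5], [-1.3, -0.7, 139.3, -0.0, -0.5]]
(0.5966, -0.1444) 85 [20.6 20.7 21.2 21.6 22. ]
```

Same predicted floor as block 4.

```bash
(python3 -m inch '[[[15,-1.2,-0.2,20,0],[15,0,0,20,0],[15,0,0,0,0],[15,0,0,20,0],[15,0,0,20,0],[15,0,0,2.5,0],[15,0,0,0,0],[15,0,0,0,0]]]'; python3 -m inch '[[[15,0,0,2,0],[15,0,0,0,0]]]';python3 -m inch '[[[15,0,0,2,0],[15,0,0,0,0]]]';python3 -m inch '[[[15,0,0,2,0],[15,0,0,0,0]]]';python3 -m inch '[[[15,0,0,1.5,0],[15,0,0,0,0],[15,0,0,0,0],[15,0,0,0,0]]]') | grep -E "eef_pos|wrist"
```

```text
eef_pos: [0.5983, -0.1447, 0.1195]
wrist_force: [0.1, -0.1, -1.2]
eef_pos: [0.5975, -0.1445, 0.1164]
wrist_force: [-0.3, -0.1, -1.3]
eef_pos: [0.5973, -0.1445, 0.114]
wrist_force: [0.6, -0.2, -1.2]
eef_pos: [0.5974, -0.1444, 0.112]
wrist_force: [0.8, -0.2, -1.3]
eef_pos: [0.5978, -0.1446, 0.1116]
wrist_force: [-1.7, -0.2, 5.4]
```

Block 5 is about 39.4 mm, so it is deep. Next is block 6.

```bash
(python3 -m inch '[[[15,0,0,-15,0],[15,0,0,-36,0],[15,0,0,-39,0],[15,4,-39,0,0],[15,4,-38,0,0],[15,3,-38,0,0],[15,0,0,0,0],[15,0,0,0,0]]]')|grep -E "eef_pos|wrist"
python3 - <<'E'
from h import *
holetool((.5865,-.2597),N=3); floors([(.5865,-.2597)],1)
E
```

```text
eef_pos: [0.5865, -0.2589, 0.2007]
wrist_force: [0.0, 0.6, -1.3]
hole in tool x,y,z; rod x,y; r; world [-4.000e-01 -8.000e-01  1.393e+02  0.000e+00 -4.000e-01  7.700e+00
  5.870e+02 -2.592e+02] tcp [ 586.6 -258.6  200.8]
[[-0.4, -0.4, 139.2, -0.0, -0.4], [-0.6, -0.8, 139.3, 0.0, -0.5], [-0.3, -1.0, 139.4, 0.0, -0.4]]
(0.5865, -0.2597) 191 [41.3 41.7 42.1 42.4 42.9]
```

```bash
(python3 -m inch '[[[15,-0.4,-0.4,20,0],[15,0,0,20,0],[15,0,0,0,0],[15,0,0,20,0],[15,0,0,2,0],[15,0,0,0,0],[15,0,0,0,0]]]'; python3 -m inch '[[[15,0,0,2,0],[15,0,0,0,0]]]';python3 -m inch '[[[15,0,0,2,0],[15,0,0,0,0]]]';python3 -m inch '[[[15,0,0,2,0],[15,0,0,0,0]]]';python3 -m inch '[[[15,0,0,1,0],[15,0,0,0,0],[15,0,0,0,0],[15,0,0,0,0]]]') | grep -E "eef_pos|wrist"
```

```text
eef_pos: [0.5875, -0.2601, 0.1399]
wrist_force: [0.3, -1.3, -1.1]
eef_pos: [0.5869, -0.2599, 0.1368]
wrist_force: [0.4, -0.4, -1.6]
eef_pos: [0.5868, -0.2598, 0.1345]
wrist_force: [-0.1, 0.2, -1.6]
eef_pos: [0.587, -0.26, 0.1328]
wrist_force: [-0.7, 0.1, -0.6]
eef_pos: [0.5872, -0.26, 0.1327]
wrist_force: [-0.8, 1.0, 6.2]
```

Block 6 is about 18.4 mm, so it is shallow. The rod goes back to the stand.

```bash
(python3 -m inch '[[[15,0,0,-20,0],[15,0,0,-40,0],[15,0,0,-42,0],[15,11,40,0,0],[15,11,40,0,0],[15,11,40,0,0],[15,11,40,0,0],[15,11,40,0,0]]]';python3 -m inch '[[[15,12,40,0,0],[15,12,40,0,0],[15,12,40,0,0],[15,12,40,0,0],[15,12,40,0,0],[15,12,40,0,0],[15,12,40,0,0],[15,12,40,0,0]]]';python3 -m inch '[[[15,11,38,0,0],[15,0,0,0,0],[15,0,0,0,0],[15,0,0,0,0]]]')|grep -E "eef_pos|wrist"
python3 - <<'E'
from h import *
holetool((.425,.299),zp=.0895,rb=.0095,N=3)
E
```

```text
eef_pos: [0.5312, -0.0586, 0.2331]
wrist_force: [0.9, 0.0, -0.9]
eef_pos: [0.4351, 0.2612, 0.2332]
wrist_force: [-0.2, 0.5, -0.4]
eef_pos: [0.4251, 0.297, 0.2336]
wrist_force: [-0.1, 0.4, -1.3]
hole in tool x,y,z; rod x,y; r; world [ 3.000e-01  2.000e+00  1.442e+02 -0.000e+00 -4.000e-01  9.300e+00
  4.249e+02  2.989e+02] tcp [425.2 297.1 233.7]
[[0.5, 2.0, 144.1, -0.0, -0.4], [0.2, 2.0, 144.2, -0.0, -0.4], [0.3, 1.9, 144.2, 0.0, -0.4]]
```

```bash
(python3 -m inch '[[[15,0.2,2.2,20,0],[15,0,0,10,0],[15,0,0,0,0],[15,0,0,0,0],[15,0,0,25,0],[15,0,0,25,0],[15,0,0,25,0],[15,0,0,0,0]]]';python3 -m inch '[[[15,0,0,22,0],[15,0,0,0,0],[15,0,0,4,0],[15,0,0,0,0]]]';python3 -m inch '[[[15,0,0,2,0],[15,0,0,0,0]]]')|grep -E "eef_pos|wrist"
```

```text
eef_pos: [0.4237, 0.2997, 0.1278]
wrist_force: [0.7, 0.6, -0.6]
eef_pos: [0.4251, 0.3005, 0.1036]
wrist_force: [0.5, -0.1, -1.0]
eef_pos: [0.4247, 0.3003, 0.1009]
wrist_force: [-0.7, 1.1, -0.8]
```

```bash
(python3 -m inch '[[[15,0,-1,1,0],[15,0,0,0.7,0],[15,0,0,0,0]]]';python3 -m inch '[[[60,0,0,0,0],[60,0,0,0,0],[60,0,0,0,0],[60,0,0,0,0],[60,0,0,-20,0],[60,0,0,-30,0],[60,0,0,-35,0],[60,0,0,0,0]]]')|grep -E "eef_pos|wrist|gap"
python3 - <<'E'
from h import *
im,P=grab("wrist"); X=cloud(im,P); save(im,"w5.png"); Z=X[...,2]
m=(Z>.12)&(Z<.142)&(np.hypot(X[...,0]-.425,X[...,1]-.3)<.03); print(X[m].mean(0), np.percentile(X[m][:,2],98))
im,P=grab("top"); X=cloud(im,P); save(im,"top2.png"); np.savez("top2.npz",c=im["color"],X=X); blocks(im["color"],X)
Z=X[...,2]
for nm,lo,hi,b in(("head",.06,.08,(.38,.46,-.4,-.2)),("handle",.03,.052,(.25,.40,-.4,-.2))):
    m=(Z>lo)&(Z<hi)&(X[...,0]>b[0])&(X[...,0]<b[1])&(X[...,1]>b[2])&(X[...,1]<b[3]); p=X[m]
    print(nm,len(p),p.mean(0).round(4),cv2.minAreaRect((p[:,:2]*1000).astype(np.float32)))
E
```

```text
eef_pos: [0.4245, 0.2992, 0.099]
wrist_force: [0.1, 0.7, -2.2]
finger_gap: 0.0215
eef_pos: [0.4264, 0.3002, 0.1867]
wrist_force: [0.6, -1.2, 0.5]
finger_gap: 0.0599
[0.4234161  0.29882242 0.13296659] 0.13525263709645502
[626. 410.] [43. 43.] 61.8 0.0588 246 27.0 None
[614. 275.] [72. 57.] 75.2 0.0605 627 46.0 [0.6086 0.2561 0.0782]
[635. 158.] [73. 56.] 66.3 0.0605 485 46.0 [0.6269 0.1383 0.0791]
[636.  60.] [54. 72.] 20.4 0.0607 472 46.0 [0.6437 0.041  0.0784]
[616. -52.] [57. 73.] 25.5 0.0607 641 47.0 [ 0.6243 -0.0698  0.0783]
[ 593. -160.] [72. 58.] 76.9 0.0607 657 47.0 [ 0.5888 -0.1785  0.0789]
[ 591. -275.] [57. 72.] 15.6 0.0609 642 44.0 [ 0.5957 -0.2939  0.0785]
[ 441. -282.] [54. 54.] 11.1 0.0647 265 169.0 [ 0.4403 -0.2821  0.0664]
[ 547. -465.] [57. 75.] 14.7 0.0607 606 224.0 [ 0.5527 -0.4838  0.0783]
head 415 [ 0.4383 -0.2823  0.0666] ((436.34454345703125, -282.3402404785156), (46.24888610839844, 54.760704040527344), 0.6695538759231567)
handle 328 [ 0.3553 -0.2999  0.0445] ((355.82928466796875, -300.8668212890625), (91.40658569335938, 18.926345825195312), 12.794198989868164)
```

View pics/w5.png

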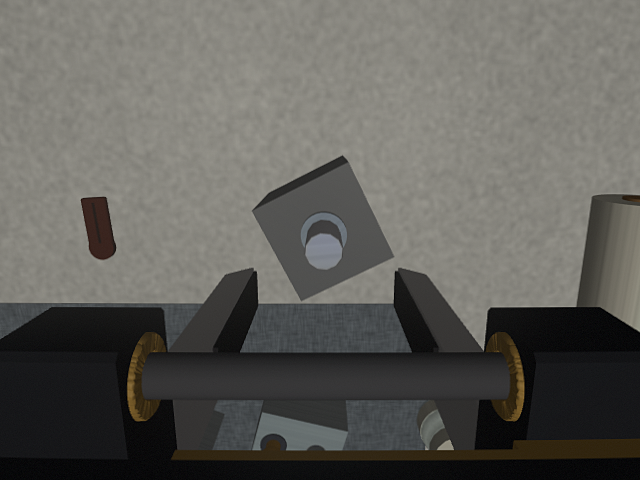

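The picture shows the rod back in the stand, with its flange seated at about (324,235). Next is the mallet, which I'll grip directly around the head.

```bash
(python3 -m inch '[[[94,0,0,-35,0],[94,-1,-39,-20,0],[94,-1,-39,0,0],[94,-1,-39,0,0],[94,-1,-39,0,0],[94,-1,-39,0,0],[94,-1,-39,0,0],[94,-1,-39,0,0]]]';python3 -m inch '[[[94,-1,-39,0,0],[94,-1,-39,0,0],[94,-1,-39,0,0],[94,-1,-39,0,0],[94,-1,-39,0,0],[94,-1,-39,0,0],[94,-2,-38,0,0],[94,-1,-37,0,0]]]';python3 -m inch '[[[94,0,0,30,0],[94,0,0,30,0],[94,0,0,0,0],[94,0,0,0,0]]]')|grep -E "eef_pos|wrist"
python3 - <<'E'
from h import *
im,P=grab("wrist"); X=cloud(im,P); save(im,"w6.png"); Z=X[...,2]; print(ctrl.observe()["joint_pos"].round(2) if hasattr(ctrl.observe()["joint_pos"],"round") else ctrl.observe()["joint_pos"], T()[:3,3])
m=(Z>.06)&(Z<.075)&(np.hypot(X[...,0]-.44,X[...,1]+.282)<.05); p=X[m]; print(p.mean(0),cv2.minEnclosingCircle((p[:,:2]*1000).astype(np.float32)),cv2.minAreaRect((p[:,:2]*1000).astype(np.float32)))
E
```

```text
eef_pos: [0.4306, 0.0251, 0.2374]
wrist_force: [-0.1, -0.9, -0.1]
eef_pos: [0.4399, -0.2834, 0.237]
wrist_force: [-0.0, 0.1, 0.7]
eef_pos: [0.4409, -0.2828, 0.1791]
wrist_force: [-0.4, 0.1, -1.0]
[-0.7   0.22  1.65  0.    1.27 -2.27] [ 0.44124015 -0.28300632  0.17973374]
[ 0.4406479  -0.28266112  0.06685015] ((441.8904724121094, -282.4522705078125), 29.045753479003906) ((441.3135986328125, -282.403564453125), (56.60871124267578, 56.61213302612305), 88.88929748535156)
```

View pics/w6.png

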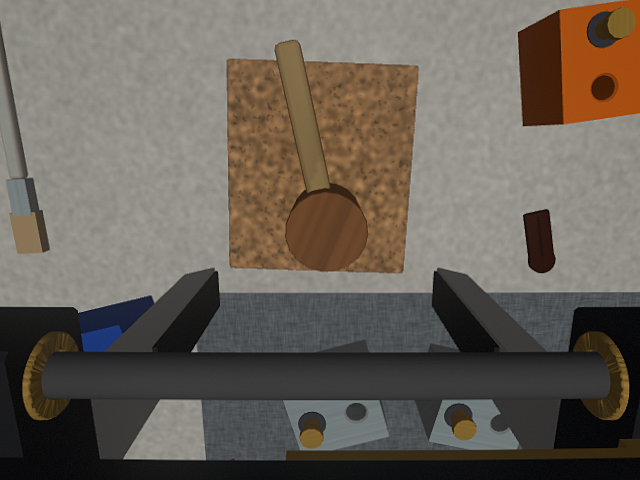

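```bash
(python3 -m inch '[[[94,0,0.5,30,0],[94,0,0,35,0],[94,0,0,35,0],[94,0,0,30,0],[94,0,0,18,0],[94,0,0,0,0],[94,0,0,0,0]]]' 45;python3 -m inch '[[[50,0,0,0,0],[50,0,0,0,0],[50,0,0,0,0],[50,0,0,0,0],[50,0,0,0,0],[50,0,0,0,0]]]';python3 -m inch '[[[50,0,0,-10,0],[50,0,0,-30,0],[50,0,0,-40,0],[50,0,0,-40,0],[50,0,0,0,0],[50,0,0,0,0]]]')|grep -E "eef_pos|wrist|gap|grip"
python3 - <<'E'
from h import *
im,P=grab("wrist"); save(im,"w7.png")
X=cloud(im,P); Z=X[...,2]; t=T(); L=(X-t[:3,3])@t[:3,:3]
m=(np.hypot(L[...,0],L[...,1])<.027)&(L[...,2]<-.025)&(L[...,2]>-.055); A=L[m]; c,*_=np.linalg.lstsq(np.c_[A[:,:2],np.ones(len(A))],A[:,2],rcond=None); print("head top plane in tool",c.round(4),len(A),A.mean(0).round(4))
im,P=grab("top"); X=cloud(im,P); blocks(im["color"],X)
E
```

```text
eef_pos: [0.4418, -0.283, 0.0324]
wrist_force: [-0.3, 0.6, 0.5]
finger_gap: 0.0941
grip_force: 0.0
eef_pos: [0.4408, -0.2822, 0.0312]
wrist_force: [0.4, 0.2, 2.1]
finger_gap: 0.0575
grip_force: 45.0
eef_pos: [0.4398, -0.2815, 0.1499]
wrist_force: [-0.0, 0.2, -2.6]
finger_gap: 0.0576
grip_force: 45.0
head top plane in tool [ 0.0054  0.003  -0.0364] 13180 [ 0.0061  0.     -0.0363]
[628. 411.] [42. 42.] 11.1 0.059 237 26.0 None
[615. 275.] [74. 57.] 75.0 0.0605 633 46.0 [0.6086 0.2557 0.0793]
[635. 157.] [71. 57.] 65.1 0.0604 477 46.0 [0.6269 0.1385 0.078 ]
[635.  60.] [51. 74.] 18.3 0.0608 467 46.0 [0.6437 0.0411 0.0793]
[616. -52.] [57. 72.] 25.5 0.0604 638 47.0 [ 0.6239 -0.0697  0.0791]
[ 594. -160.] [73. 57.] 77.3 0.0605 654 47.0 [ 0.5888 -0.1787  0.0786]
[ 590. -275.] [57. 73.] 16.6 0.0606 644 45.0 [ 0.5958 -0.2941  0.0781]
[ 547. -467.] [57. 75.] 14.5 0.0604 564 223.0 [ 0.5524 -0.4839  0.0786]
```

View pics/w7.png

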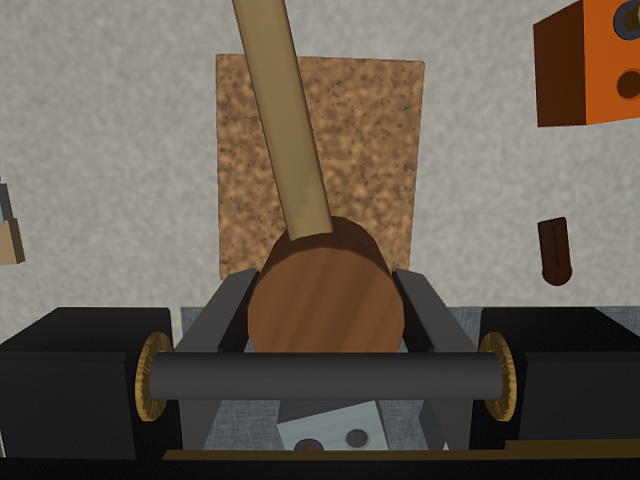

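```bash
(python3 -m inch '[[[50,-37,26,0,0],[50,-37,26,0,0],[50,-37,26,0,0],[50,-38,25,0,0],[50,0,0,0,0],[50,0,0,0,0]]]';python3 -m inch '[[[50,0,0,15,0],[50,0,0,15,0],[50,0,0,8,0],[50,0,0,0,0]]]';python3 -m inch '[[[50,0,0,5,0],[50,0,0,5,0],[50,0,0,5,0],[50,0,0,2,0],[50,0,0,0,0],[50,0,0,0,0]]]';python3 -m inch '[[[50,0,0,2,0],[50,0,0,0,0],[50,0,0,0,0]]]';)|grep -E "eef_pos|wrist"
```

```text
eef_pos: [0.5884, -0.1789, 0.1492]
wrist_force: [-0.2, -1.0, -3.1]
eef_pos: [0.5888, -0.1792, 0.1119]
wrist_force: [0.1, -0.5, -3.8]
eef_pos: [0.5903, -0.1795, 0.0964]
wrist_force: [1.5, -0.1, 3.4]
eef_pos: [0.5903, -0.1795, 0.0941]
wrist_force: [1.8, -1.5, 2.3]
```

```bash
(python3 -m inch '[[[50,0,0,2,0],[50,0,0,0,0],[50,0,0,0,0]]]';python3 -m inch '[[[50,0,0,2,0],[50,0,0,0,0],[50,0,0,0,0]]]';python3 -m inch '[[[50,0,0,1.5,0],[50,0,0,0,0],[50,0,0,0,0]]]')|grep -E "eef_pos|wrist"
```

```text
eef_pos: [0.5903, -0.1795, 0.0931]
wrist_force: [0.7, -0.1, 7.3]
eef_pos: [0.5904, -0.1795, 0.093]
wrist_force: [-2.6, 0.1, 16.2]
eef_pos: [0.5905, -0.1795, 0.0929]
wrist_force: [-2.7, 1.1, 24.0]
```

Peg 5 is down, with a firm stop at the expected height. Next is peg 4.

```bash
(python3 -m inch '[[[50,0,0,-20,0],[50,0,0,-32,0],[50,-12,37,0,0],[50,-12,37,0,0],[50,-11,37,0,0],[50,0,0,0,0],[50,0,0,0,0]]]')|grep -E "eef_pos|wrist"
python3 - <<'E'
from h import *
im,P=grab("top"); X=cloud(im,P); blocks(im["color"],X); save(im,"t5.png")
E
```

```text
eef_pos: [0.6232, -0.0681, 0.139]
wrist_force: [1.1, -0.1, -3.0]
[626. 411.] [42. 41.] 64.9 0.0584 229 26.0 None
[615. 275.] [73. 57.] 74.8 0.0604 631 45.0 [0.6092 0.2558 0.0779]
[635. 158.] [72. 56.] 65.9 0.0608 474 45.0 [0.6272 0.1386 0.0782]
[634.  68.] [55. 56.] 20.9 0.0605 370 45.0 [0.6435 0.0416 0.0796]
[609. -40.] [56. 45.] 24.9 0.0601 278 44.0 None
[ 592. -166.] [60. 57.] 77.3 0.0609 565 46.0 [ 0.5888 -0.1792  0.0642]
[ 590. -275.] [57. 73.] 16.1 0.0608 649 44.0 [ 0.5959 -0.294   0.0773]
[ 547. -466.] [57. 75.] 14.8 0.0607 614 223.0 [ 0.5524 -0.4838  0.0787]
```

```bash
(python3 -m inch '[[[50,-1.5,0,15,0],[50,0,0,10,0],[50,0,0,0,0],[50,0,0,5,0],[50,0,0,5,0],[50,0,0,5,0],[50,0,0,2,0],[50,0,0,0,0]]]';python3 -m inch '[[[50,0,0,3,0],[50,0,0,0,0],[50,0,0,0,0]]]';python3 -m inch '[[[50,0,0,3,0],[50,0,0,0,0],[50,0,0,0,0]]]';python3 -m inch '[[[50,0,0,2,0],[50,0,0,0,0],[50,0,0,0,0]]]')|grep -E "eef_pos|wrist"
```

```text
eef_pos: [0.6266, -0.0683, 0.099]
wrist_force: [-0.8, -0.4, 2.5]
eef_pos: [0.6265, -0.0684, 0.0955]
wrist_force: [0.1, -0.9, 3.4]
eef_pos: [0.6265, -0.0683, 0.0931]
wrist_force: [-0.1, -1.0, 6.3]
eef_pos: [0.6267, -0.0683, 0.093]
wrist_force: [-2.0, 0.4, 13.7]
```

Peg 4 is down. Next is peg 3.

```bash
(python3 -m inch '[[[50,0,0,1.5,0],[50,0,0,0,0],[50,0,0,-20,0],[50,0,0,-31,0],[50,-6,37,0,0],[50,-6,37,0,0],[50,-6,36.5,0,0],[50,0,0,0,0]]]')|grep -E "eef_pos|wrist"
python3 - <<'E'
from h import *
im,P=grab("top"); X=cloud(im,P); blocks(im["color"],X); save(im,"t4.png")
E
```

```text
eef_pos: [0.6433, 0.0454, 0.1381]
wrist_force: [-0.3, -0.1, -4.3]
[626. 410.] [43. 42.] 63.4 0.0592 237 26.0 None
[615. 275.] [75. 57.] 75.8 0.0605 634 45.0 [0.6087 0.2557 0.0786]
[628. 145.] [44. 55.] 67.6 0.0606 288 45.0 [0.6269 0.1385 0.0791]
[629.  76.] [50. 38.] 22.6 0.0602 226 45.0 None
[616. -52.] [57. 72.] 25.5 0.0609 679 46.0 [ 0.6245 -0.0703  0.0639]
[ 593. -160.] [72. 58.] 76.7 0.0607 697 46.0 [ 0.5886 -0.1793  0.0644]
[ 590. -275.] [57. 72.] 15.1 0.0608 641 44.0 [ 0.5958 -0.294   0.0778]
[ 548. -466.] [57. 75.] 14.3 0.0606 622 223.0 [ 0.5525 -0.4841  0.0782]
```

```bash
(python3 -m inch '[[[50,-1,-2,15,0],[50,0,0,10,0],[50,0,0,0,0],[50,0,0,5,0],[50,0,0,5,0],[50,0,0,5,0],[50,0,0,2,0],[50,0,0,0,0]]]';python3 -m inch '[[[50,0,0,3,0],[50,0,0,0,0],[50,0,0,0,0]]]';python3 -m inch '[[[50,0,0,3,0],[50,0,0,0,0],[50,0,0,0,0]]]';python3 -m inch '[[[50,0,0,2.5,0],[50,0,0,0,0],[50,0,0,0,0]]]')|grep -E "eef_pos|wrist"
```

```text
eef_pos: [0.6456, 0.04, 0.0985]
wrist_force: [-1.1, -2.0, 2.7]
eef_pos: [0.6456, 0.0401, 0.095]
wrist_force: [0.4, -2.5, 2.8]
eef_pos: [0.6456, 0.0401, 0.0931]
wrist_force: [-1.5, -2.8, 7.9]
eef_pos: [0.6458, 0.0401, 0.093]
wrist_force: [-2.4, -2.2, 18.2]
```

Peg 3 is down. Next is peg 2 at (627.6,140), a shift of tool x +18, y +100.

```bash
(python3 -m inch '[[[50,0,0,0,0],[50,0,0,-20,0],[50,0,0,-31,0],[50,6,34,0,0],[50,6,33,0,0],[50,6,33,0,0],[50,0,0,0,0],[50,0,0,0,0]]]')|grep -E "eef_pos|wrist"
python3 - <<'E'
from h import *
im,P=grab("top"); X=cloud(im,P); blocks(im["color"],X); save(im,"t3.png")
E
```

```text
eef_pos: [0.6265, 0.1403, 0.1393]
wrist_force: [-0.4, -0.3, -3.3]
[626. 410.] [43. 43.] 52.0 0.0588 239 26.0 None
[612. 267.] [57. 57.] 75.3 0.0607 369 45.0 [0.609  0.2562 0.0776]
[631.  58.] [43. 72.] 21.3 0.0607 409 46.0 [0.6439 0.0417 0.0649]
[616. -51.] [56. 72.] 25.9 0.0609 662 46.0 [ 0.6243 -0.0703  0.0651]
[ 593. -160.] [73. 57.] 76.5 0.0609 693 46.0 [ 0.5887 -0.1792  0.0648]
[ 591. -274.] [57. 71.] 15.6 0.0607 644 44.0 [ 0.596  -0.294   0.0774]
[ 547. -466.] [57. 75.] 14.2 0.0605 613 223.0 [ 0.5527 -0.4839  0.0785]
```

```bash
(python3 -m inch '[[[50,0,0,15,0],[50,0,0,10,0],[50,0,0,0,0],[50,0,0,5,0],[50,0,0,5,0],[50,0,0,5,0],[50,0,0,2,0],[50,0,0,0,0]]]';python3 -m inch '[[[50,0,0,3,0],[50,0,0,0,0],[50,0,0,0,0]]]';python3 -m inch '[[[50,0,0,3,0],[50,0,0,0,0],[50,0,0,0,0]]]';python3 -m inch '[[[50,0,0,2.5,0],[50,0,0,0,0],[50,0,0,0,0]]]')|grep -E "eef_pos|wrist"
```

```text
eef_pos: [0.6275, 0.1403, 0.099]
wrist_force: [0.2, 0.5, 3.6]
eef_pos: [0.6275, 0.1403, 0.0955]
wrist_force: [0.5, -0.1, 3.2]
eef_pos: [0.6276, 0.1403, 0.0931]
wrist_force: [-1.1, -0.7, 6.0]
eef_pos: [0.6277, 0.1403, 0.093]
wrist_force: [-3.4, -1.6, 16.0]
```

```bash
(python3 -m inch '[[[50,0,0,0,0],[50,0,0,-20,0],[50,0,0,-35,0],[50,0,0,-20,0],[50,18,-38,0,0],[50,18,-38,0,0],[50,18,-38,0,0],[50,18,-38,0,0]]]';python3 -m inch '[[[50,18,-38,0,0],[50,18,-38,0,0],[50,18,-38,0,0],[50,19,-39,0,0],[50,19,-39,0,0],[50,19,-39,0,0],[50,19,-39,0,0],[50,0,0,0,0]]]')|grep -E "eef_pos|wrist"
python3 - <<'E'
from h import *
im,P=grab("top"); X=cloud(im,P); blocks(im["color"],X); save(im,"t2.png")
im,P=grab("wrist"); save(im,"w8.png"); X=cloud(im,P); hsv=cv2.cvtColor(im["color"],cv2.COLOR_RGB2HSV)
m=(X[...,2]<.008)&(X[...,2]>-.005)&(hsv[...,1]>70)&(np.hypot(X[...,0]-.42,X[...,1]+.29)<.16); p=X[m]; print(T()[:3,3],np.percentile(p,[1,50,99],axis=0).round(3))
E
```

```text
eef_pos: [0.5535, -0.0123, 0.1633]
wrist_force: [0.5, -0.2, -2.7]
eef_pos: [0.4236, -0.2834, 0.1635]
wrist_force: [0.9, 1.1, -3.3]
[626. 410.] [42. 42.] 40.7 0.0585 243 26.0 None
[614. 275.] [74. 57.] 74.8 0.0605 625 46.0 [0.6089 0.256  0.078 ]
[635. 157.] [72. 56.] 66.2 0.0605 504 46.0 [0.6272 0.1394 0.0652]
[636.  60.] [55. 72.] 20.3 0.061 500 46.0 [0.644  0.0418 0.0645]
[616. -52.] [57. 72.] 25.6 0.0611 676 47.0 [ 0.6242 -0.07    0.0646]
[ 594. -160.] [72. 57.] 76.8 0.0606 687 47.0 [ 0.5888 -0.1793  0.0652]
[ 590. -275.] [57. 72.] 15.6 0.0607 647 45.0 [ 0.5959 -0.2942  0.0776]
[ 548. -466.] [57. 75.] 14.3 0.0609 611 223.5 [ 0.5526 -0.4837  0.079 ]
[ 0.42460818 -0.2809033   0.16379097] [[ 0.321 -0.362  0.001]
 [ 0.381 -0.271  0.003]
 [ 0.464 -0.214  0.005]]
```

View pics/w8.png

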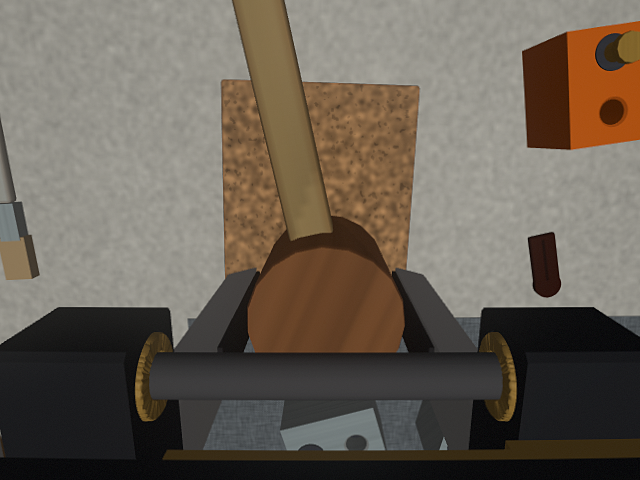

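```bash
(python3 -m inch '[[[50,0,0,30,0],[50,0,0,35,0],[50,0,0,35,0],[50,0,0,22,0],[50,0,0,7,0],[50,0,0,0,0],[50,0,0,0,0]]]';python3 -m inch '[[[50,0,0,2,0],[50,0,0,0,0],[50,0,0,0,0]]]';python3 -m inch '[[[50,0,0,1.3,0],[50,0,0,0,0],[50,0,0,0,0]]]';python3 -m inch '[[[50,0,0,0.7,0],[50,0,0,0,0]]]')|grep -E "eef_pos|wrist"
```

```text
eef_pos: [0.4262, -0.282, 0.037]
wrist_force: [0.4, -0.6, -3.1]
eef_pos: [0.4253, -0.2819, 0.0343]
wrist_force: [-0.1, -0.2, -3.3]
eef_pos: [0.4252, -0.2817, 0.0327]
wrist_force: [-0.3, 0.4, -3.1]
eef_pos: [0.4252, -0.2817, 0.032]
wrist_force: [0.0, -0.1, -2.9]
```

```bash
(python3 -m inch '[[[50,0,0,1,0],[50,0,0,0,0],[50,0,0,0,0]]]';python3 -m inch '[[[60,0,0,0,0],[75,0,0,0,0],[94,0,0,0,0],[94,0,0,0,0],[94,0,0,0,0],[94,0,0,0,0],[94,0,0,0,0]]]';python3 -m inch '[[[94,0,0,-20,0],[94,0,0,-40,0],[94,0,0,-40,0],[94,0,0,-40,0],[94,0,0,-20,0],[94,0,0,0,0],[94,0,0,0,0]]]')|grep -E "eef_pos|wrist|gap"
python3 - <<'E'
from h import *
im,P=grab("wrist"); X=cloud(im,P); Z=X[...,2]
m=(Z>.06)&(Z<.075)&(np.hypot(X[...,0]-.425,X[...,1]+.282)<.05); p=X[m]; c,*_=np.linalg.lstsq(np.c_[p[:,:2],np.ones(len(p))],p[:,2],rcond=None); print("head",p.mean(0),c,cv2.minEnclosingCircle((p[:,:2]*1000).astype(np.float32)))
im,P=grab("top"); X=cloud(im,P); blocks(im["color"],X); save(im,"end.png"); Z=X[...,2]
E
```

```text
eef_pos: [0.4253, -0.2818, 0.0312]
wrist_force: [0.1, -0.2, -1.2]
finger_gap: 0.0574
eef_pos: [0.4253, -0.2817, 0.031]
wrist_force: [0.1, -1.1, 0.9]
finger_gap: 0.0941
eef_pos: [0.4246, -0.2812, 0.1899]
wrist_force: [0.6, 0.7, -0.1]
finger_gap: 0.094
head [ 0.42525944 -0.28219778  0.06683599] [0.01067239 0.00150242 0.06272144] ((426.3965148925781, -282.1482849121094), 28.997724533081055)
[626. 410.] [42. 43.] 57.2 0.0581 239 26.0 None
[614. 275.] [74. 57.] 75.1 0.0605 631 46.0 [0.6088 0.2558 0.0782]
[635. 157.] [72. 56.] 66.1 0.0606 518 46.0 [0.6273 0.1395 0.0648]
[637.  60.] [54. 72.] 20.5 0.0611 491 46.0 [0.6442 0.0415 0.0648]
[616. -52.] [56. 72.] 25.6 0.0611 661 47.0 [ 0.6242 -0.0701  0.0651]
[ 594. -160.] [72. 58.] 77.0 0.0606 683 47.0 [ 0.5888 -0.1793  0.064 ]
[ 591. -275.] [57. 73.] 15.7 0.0608 644 45.0 [ 0.5957 -0.2937  0.0777]
[ 548. -466.] [57. 73.] 14.7 0.0607 574 222.0 [ 0.5526 -0.4838  0.0789]
```

View pics/end.png

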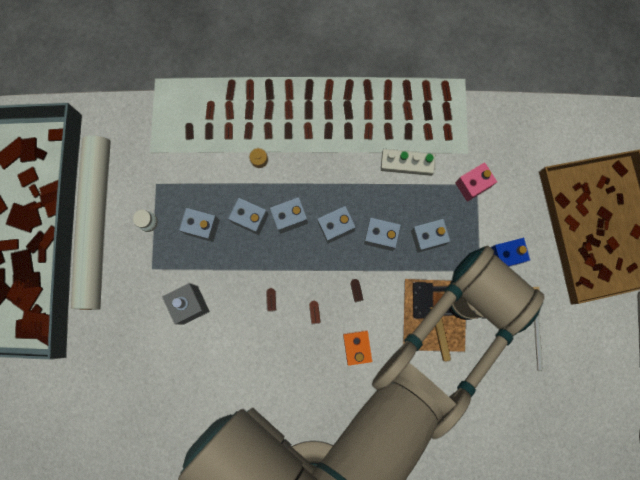

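The final view shows the mallet on the pad at about (435,315), with the gripper above it. The rod is in the stand at (180,302), pegs 2–5 are down, pegs 1 and 6 are up, and the bystanders are in place.

```bash
python3 -c "from cell import ctrl; print(ctrl.job_done())"
```

```text
the job is handed in; nothing more can be done
None
```

The job is handed in (no verdict came back): bores 1–6 read about 18.6, 48, 31.4, 39.5, 39.4 and 18.4 mm, pegs 2–5 are fully down, pegs 1 and 6 are up, the rod hangs in its stand, and the mallet stands on its head on the pad.

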